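# Run the valve pallet home and shut the guard

### The arm

A 6-joint arm with a two-finger parallel gripper is mounted at the origin on the work surface. World frame = base frame: x ahead of the robot, y to its left, z up, the work surface at z = 0. Lengths are in m, angles in rad, forces in N, time in s.
With the tool pointing down it reaches from about 0.425 to 0.95 m from the base axis. Payload 3.5 kg.
Tool frame: the origin (TCP) lies midway between the tips of the shut fingers; the grasp point (between the pads) lies 19 mm behind it; z points along the fingers, y is the line along which they close (so a half turn about z gives the same grasp; the last joint's range is limited). The gripper opens to 85 mm and grips with 20 to 120 N. Pads are 22 mm wide; open, the fingers measure 114 mm over their backs; the gripper's body (76 mm by 85 mm) begins 54 mm behind the grasp point. The pads swing forward as they close: fully open they stand 13 mm farther back than shut.
Start: joints at [1.195, 0.286, 1.577, -0, 1.279, -0.15], TCP at [0.151, 0.658, 0.21] pointing down, gripper open.
Joint ranges: [-2.77, 2.77], [-0.9, 2.22], [0.21, 2.48], [-1.53, 4.67], [0.24, 2.81], [-2.84, 2.84]. Speed limits (rad/s): [2.79, 2.79, 3.14, 3.14, 3.14, 3.14].

### API

Orientations are given as a unit quaternion [x, y, z, w].
In Python, from plant import ctrl, cams, order gives the robot as it stands.
- The arm moves only by the tool move_arm, never from a script. Its argument "plan" is one flat list of numbers, 7 for each row, row after row: the shift along the world's x, y, z in mm, then the turn, a rotation vector about the world's x, y, z in degrees, then the finger opening in mm, from 0 to 85.4. A call has 1 to 12 rows; each row shifts and turns the commanded pose from where the row before left it; what a row does not reach is not made up. A row lasts 1/10 s, in which the tool goes at most 50 mm and 8.59 degrees, less where a joint would pass 70% of its speed; a pose out of reach is approached as far as the arm can. A call is refused whole if a number of a shift passes 50 or a number of a turn 8.59, either way. A call with a gripper value outside its range is refused whole. The fingers move at their own pace and stop on an object; "newtons" is the grip in N (left out, the last holds). Time passes only in rows, so rows that do not move let the fingers close. It gives the time, the measured TCP pose, the force, the opening and the grip force at its end, in the units of the state.
- ctrl.get_state(): the state, without advancing time (a new reading comes with each control period).
- cams.read_camera(name): name is "side" or "top"; returns a dict with "color" (420x560x3 uint8, red, green, blue), "fov_y" (degrees; the focal length in pixels is half the picture's height over the tangent of half this angle, whatever the lens; pixels are square), "cx", "cy" (the principal point, pixels), "k1" (the pictures are not rectified: a ray, as slopes to the right and down, at radius r is drawn at 1 + k1 r^2 times it, then the intrinsics apply), "origin" and "orientation" of the camera in the world. Camera axes: x right, y up, looking along -z (the intrinsics and any distortion apply to the point x, -y, -z); pixel columns grow to the right and rows downward; lengths in m; the calibration is good to about 2 mm. A picture is of the moment at which its call begins. There is no depth.
- order.sign_off(): hands the job in; it is judged then, once.
The state is a dict: "time": time; "qpos": joint angles; "dq": joint speeds; "joint_efforts": joint torques, N m; "eef_pos": TCP position; "tcp_rot": TCP orientation; "contact_force": force on the tool from outside, world axes, zero at the start; "wrist_torque": the same for the moment, N m; "opening": opening from 0.0 (shut) to 1.0 (fully open); "finger_force": force on a finger pad.
Only numpy, scipy, OpenCV 4.12 (cv2) and the standard library are available. Lean on these libraries where they do the work, as an engineer would, in place of code of your own. Each camera call takes 0.05 s, during which the arm holds its last target. There are 200 camera calls.

### The job

Load the leak tester by pushing with the fingertips alone: push the steel pallet carrying the brass valve manifold along its guides until it is fully home against the stop at the end of the test cell, and then push the cell's hinged guard door fully shut behind it, both gently, without ramming them against their stops. Lift nothing, keep the loose black cap standing in its cup on the pallet, leave everything else on the bench where it is, and finish with the hand clear.

Things in the scene. Friction and masses are not known exactly. Their poses are not given: they have to be found in the camera images.
- tester: Leak tester fixed to the bench. Origin: bench height, below mid cell; x (level) is the way the pallet is pushed, about to the robot's right; z up. Dark base 10 mm thick, x -225 to 110 mm, 200 mm wide. Cell open on top and at front (x -100); grey side walls (y +-88 to +-98 mm) and end wall 75 mm high. Gauge head to 145 mm high at x 100 to 175 mm.
- stop (a point): Inner face of the cell's end wall, which the pallet's leading edge must meet; tester frame (88, 0, 16) mm. Two aluminium guide strips on the base, inner faces at tester y = +-63.5 mm, outer +-73.5, top 22 mm over the bench, run from x = -225 mm to here.
- pallet: Loose steel pallet, about 0.7 kg, on the tester base between the guides (3.5 mm play each side). Plate 170 (x) x 120 (y) x 6 mm; origin: centre of underside; x points to the stop, leading edge at x = 85 mm. Home: origin at tester x = 3 mm. Bolted on: brass manifold, three black cartridges, to 76 mm above underside, all at x above -37 mm. Sliding friction 2 to 7 N; it does not coast.
- tab (a point): Middle of the outer face (away from the stop) of the pallet's upturned steel tab, the place to push: 90 mm wide, 6 mm thick, 6 to 54 mm above the pallet's underside. Point at pallet (-85, 0, 30) mm, 40 mm over the bench. Home, this face is at tester x = -82 mm, 18 mm past the hinge axis.
- cup (a point): Centre of the inner floor of the round grey cup fixed on the pallet, 10 mm above the pallet's underside; cup inner diameter 40 mm, outer 48 mm, rim 10 mm above this point.
- cap: Loose black cylinder cap, 33 mm diameter, 44 mm high, 50 g, standing in the cup and riding with the pallet. Origin: centre of its underside, z along its axis.
- guard (a joint): Angle of the guard door, rad: 0 shut across the cell's front, growing as it swings open; starts at 1.5 to 1.85. Stiff hinge (0.12 N m): it stays where left; no latch or spring; end stop at 0.
- guard_hinge (a point): On the door's vertical hinge axis, 50 mm over the bench (mid height of the door); tester frame (-103, -95, 50) mm: the cell's front corner on the robot's side. At angle q the door runs from here along (-sin q, cos q) in tester x, y; its outer face, the one to push, looks along (-cos q, -sin q).
- guard_edge (a point): Middle of the door's free edge on its outer face, 192 mm from the hinge axis, 50 mm over the bench. The door is a flat aluminium panel 6 mm thick, its mid-plane through the hinge axis, from 26 to 74 mm over the bench.
- spare_cap: Bystander: loose black cylinder, 38 mm diameter, 60 mm high, standing beyond the tester. Origin: centre of its underside.
- valve: Bystander: loose brass valve body, 60 x 34 mm, 56 mm high with its neck, near the robot side of the tester. Origin: centre of its underside.
- collar: Bystander: brass ring, 40 mm outside, 24 mm inside, 22 mm high, on the bench beyond the open end of the tester's base. Origin: centre of its underside.
- flask: Bystander: grey bottle with steel cap, 72 mm diameter, 150 mm high. Origin: centre of its underside.
- screwdriver: Bystander: screwdriver lying on the bench, about 200 mm long along its x.
- wrench: Bystander: wrench lying on the bench, about 180 mm long along its x.
Mind the look-alikes: they are no part of the job. Leave any purple look-alike of the pallet alone.

How it is judged:
By the outcome, as a careful person would: the job done as asked, in the order asked, and still so for the second after the job is handed in, with the robot touching nothing.
It also fails if it takes over 58 s, if anything falls off the work surface, if the arm or the gripper's body presses on something with over 40 N, if the wrist force passes 120 N, or if a joint passes its speed limit or range.

## Working session

There is one attempt and no reset: what is moved stays moved. The work goes in short steps, Python scripts to look and compute and a tool call to move; the robot and the scene stay as the last step left them, time stands still between calls to the robot, and variables do not carry over. Pictures are saved under pics/ and viewed, at most 10 in all, crops included, and the job is handed in when it is done.

Besides the shell and the picture viewer there is one more tool, called as a command line: name --argument value ..., lists and objects as JSON in quotes. move_arm: Moves the arm, as the interface text tells. Its arguments: {"type":"object","properties":{"plan":{"type":"array","items":{"type":"number"}},"newtons":{"type":"number"}},"required":["plan"]}

```bash
mkdir -p pics
cat > h.py <<'E'
import numpy as np, cv2
from scipy.spatial.transform import Rotation as R
def K(c):
    H,W=c['color'].shape[:2]; f=H/2/np.tan(np.radians(c['fov_y'])/2)
    return np.array([[f,0,c['cx']],[0,f,c['cy']],[0,0,1]]),np.array([c['k1'],0,0,0.])
def onplane(c,px,z):
    k,d=K(c); px=np.asarray(px,float).reshape(-1,1,2)
    s=cv2.undistortPoints(px,k,d)[:,0]
    r=R.from_quat(c['orientation']).apply(np.c_[s[:,0],-s[:,1],-np.ones(len(s))])
    o=np.array(c['origin']); return o+r*((np.asarray(z)-o[2])/r[:,2])[:,None]
def proj(c,P):
    k,d=K(c); p=R.from_quat(c['orientation']).inv().apply(np.atleast_2d(P)-np.array(c['origin']))
    p=p*[1,-1,-1]; return cv2.projectPoints(p.reshape(-1,1,3),np.zeros(3),np.zeros(3),k,d)[0][:,0]
E
python3 - <<'E'
from plant import ctrl,cams
import cv2,pickle
for n in('top','side'):
    c=cams.read_camera(n);pickle.dump(c,open(n+'0.pkl','wb'))
    cv2.imwrite(f'pics/{n}0.png',cv2.resize(c['color'][...,::-1],(784,588),interpolation=cv2.INTER_CUBIC))
    print(n,c['origin'],c['orientation'],c['fov_y'],c['k1'],c['cx'],c['cy'])
print(ctrl.get_state())
E
```

```text
top [ 0.4508941  -0.01401052  1.1912299 ] [ 0.03174418 -0.03620491 -0.70548912  0.70708318] 47.577712218753696 0.0003472239695434831 281.7442097457851 210.67052420719187
side [0.37650341 0.51930454 0.75391459] [-0.05221314  0.33739605  0.93089949 -0.12986085] 56.65704843988959 0.029331779588473755 273.1339413702709 208.48076725676634
{'time': 0.1, 'qpos': array([ 1.19499067e+00,  2.87122679e-01,  1.57805170e+00, -2.14464684e-05,
        1.27859992e+00, -1.50027640e-01]), 'dq': array([-0.00028135, -0.00303479, -0.00219148, -0.00175957,  0.00308886,
       -0.00077171]), 'joint_efforts': array([ 7.03649380e-05, -4.07293940e+01, -2.93699473e+01, -1.61571252e-04,
        3.39883991e-03, -8.65957759e-07]), 'eef_pos': array([0.15086223, 0.65725836, 0.20844372]), 'tcp_rot': array([ 1.12646238e-01,  9.93634558e-01, -1.05600711e-03, -2.73590525e-04]), 'contact_force': array([ 0.5749294 , -0.27613974,  0.21234931]), 'wrist_torque': array([-0.02291871,  0.05671369, -0.00236244]), 'finger_force': 0.0, 'opening': 1.0005397444385238}
```

View pics/top0.png

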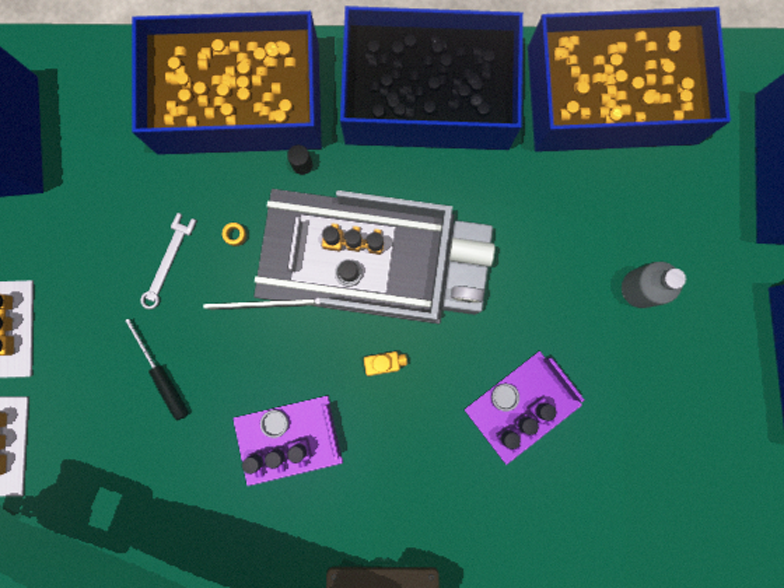

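View pics/side0.png

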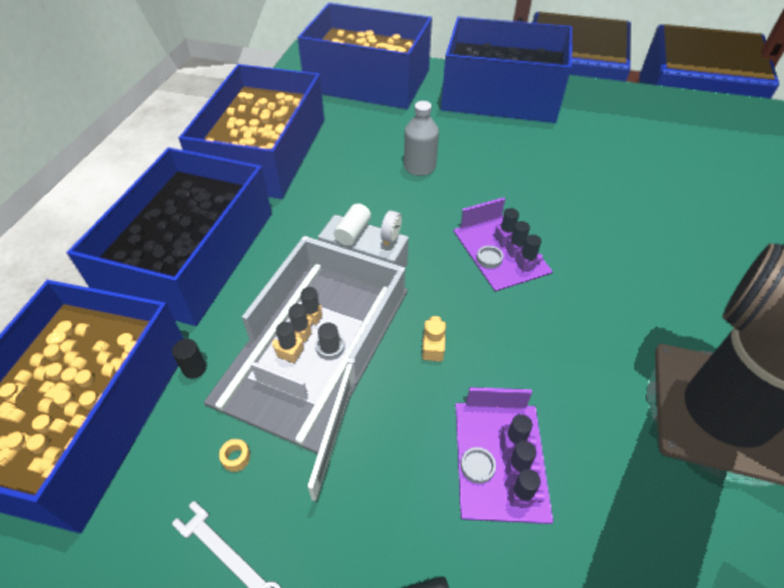

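The top view shows the tester at about (255–490, 190–320), the door running left to (205,306), and the collar at (233,233). The side view shows the same, with the cap in its cup at (329,337). I'll zoom in to get corners.

Run:
```python
import pickle,cv2
c=pickle.load(open('top0.pkl','rb'));i=c['color'][125:240,140:340,::-1]
cv2.imwrite('pics/tc.png',cv2.resize(i,None,fx=4,fy=4,interpolation=cv2.INTER_CUBIC))
c=pickle.load(open('side0.pkl','rb'));i=c['color'][150:360,130:310,::-1]
cv2.imwrite('pics/sc.png',cv2.resize(i,None,fx=2.8,fy=2.8,interpolation=cv2.INTER_CUBIC))
```

```text
(no output)
```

View pics/tc.png

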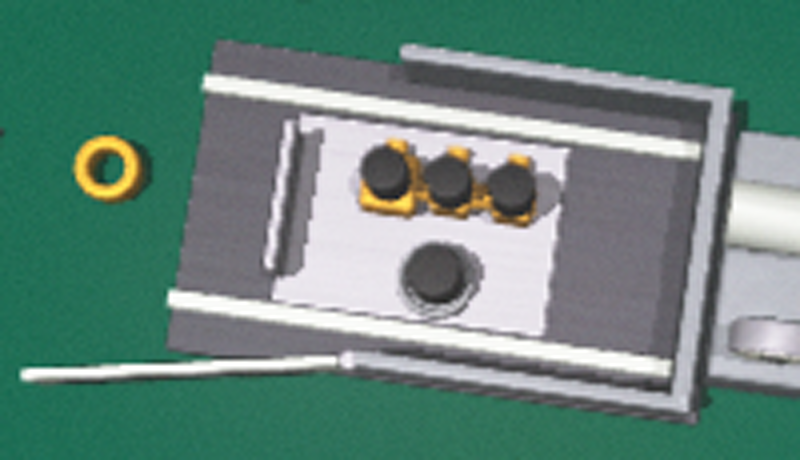

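View pics/sc.png

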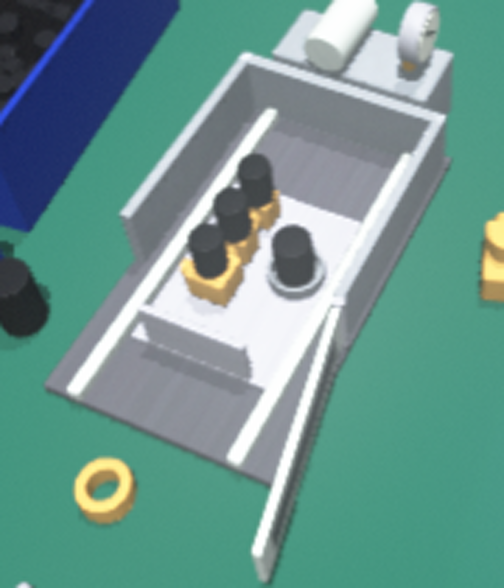

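```bash
cat > fit.py <<'E'
from h import *
import pickle
c=pickle.load(open('top0.pkl','rb'))
def T(p,z): return onplane(c,np.asarray(p,float).reshape(-1,2)/4+[140-.4,125-.4],z)
pts=[(205,76,-225,73.5,22),(203,90,-225,63.5,22),(170,290,-225,-63.5,22),(168,303,-225,-73.5,22),(698,158,88,63.5,22),(672,362,88,-63.5,22),(670,374,88,-73.5,22),(711,100,88,88,75),(217,40,-225,100,10),(169,347,-225,-100,10),(403,45,-100,98,75),(732,90,98,98,75)]
a=np.array(pts,float); W=T(a[:,:2],a[:,4]/1000)[:,:2]; L=a[:,2:4]/1000
wc,lc=W.mean(0),L.mean(0); A=(L-lc); B=(W-wc)
th=np.arctan2((A[:,0]*B[:,1]-A[:,1]*B[:,0]).sum(),(A*B).sum())
M=np.array([[np.cos(th),-np.sin(th)],[np.sin(th),np.cos(th)]]); O=wc-M@lc
def w2t(P): return (np.atleast_2d(P)[:,:2]-O)@M*1000
def t2w(P): return O+np.atleast_2d(P)[:,:2]/1000@M.T
if __name__=='__main__':
    print(np.degrees(th),O); print(np.round((W-t2w(a[:,2:4]))*1000,1))
    print('hinge,edge',w2t(T([(345,360),(22,375)],.074)))
    print('tab',w2t(T([(285,122),(265,268)],.064)))
    print('pallet lead',w2t(T([(570,148),(546,336)],.016)), 'cap',w2t(T([(437,272)],.064)))
    print('world: tabhome',t2w([(-82,0)]),'hinge',t2w([(-103,-95)]))
    s=pickle.load(open('side0.pkl','rb'))
    S=lambda p,z:onplane(s,np.array(p)/2.8+[130-.3,150-.3],z)
    print('side guide',w2t(S([(75,393),(70,388),(230,460),(240,463)],.022)), 'door',w2t(S([(258,552),(340,300)],.074)),'collar',w2t(T([(108,169)],.022)))
E
python3 fit.py
```

```text
-97.87636029233327 [ 0.62883321 -0.00713587]
[[-1.2  0.3]
 [-0.2 -0. ]
 [-0.1  0.4]
 [ 1.7  0.1]
 [ 0.7  1.4]
 [-1.   0.6]
 [ 1.5  0.5]
 [ 1.1  0.8]
 [-1.4 -0.9]
 [ 1.9 -2.3]
 [-1.8 -0.2]
 [-1.3 -0.5]]
hinge,edge [[-105.60101454  -95.19003673]
 [-291.88761017 -130.36469997]]
tab [[-164.00979909   42.35021372]
 [-162.26559089  -46.69883248]]
pallet lead [[  6.6378398   60.28702218]
 [  8.33182838 -58.89560157]] cap [[-60.45559571 -34.7497119 ]]
world: tabhome [[0.64007015 0.07409055]] hinge [[0.54884413 0.10791085]]
side guide [[-229.60281242   66.00413607]
 [-227.63119298   71.84571329]
 [-229.72459702  -66.26585697]
 [-228.85124668  -73.92226336]] door [[-294.10288257 -131.00228777]
 [-106.51250188  -96.27376983]] collar [[-275.46376901    5.74134566]]
```

move_arm --plan '[20,-18,0,0,0,-5,0,30,-27,0,0,0,-7,0,30,-27,0,0,0,-7,0,30,-27,0,0,0,-7,0,30,-27,0,0,0,-7,0,30,-27,0,0,0,-7,0,30,-27,0,0,0,-7,0,30,-27,0,0,0,-7,0,30,-27,0,0,0,-7,0,30,-27,0,0,0,-7,0,30,-27,0,0,0,-7,0,30,-27,0,0,0,-7,0]' --newtons 60

```text
time: 1.3
eef_pos: [0.5018, 0.3414, 0.2091]
tcp_rot: [0.739, 0.674, -0.0, -0.0]
contact_force: [1.6, 0.6, 0.7]
opening: -0.001
finger_force: 0.0
```

```bash
cat > st.py <<'E'
from fit import *
from plant import ctrl
s=ctrl.get_state(); p=s['eef_pos']; Rm=R.from_quat(s['tcp_rot']).as_matrix()
print('t',s['time'],'world',p.round(4),'tester',w2t(p).round(1),'yaw_y',np.degrees(np.arctan2(Rm[1,1],Rm[0,1])).round(1),'zax',Rm[:,2].round(3),'F',s['contact_force'].round(1),'open',s['opening'],'q',s['qpos'].round(2))
E
python3 st.py
```

```text
t 1.3 world [0.5018 0.3414 0.2091] tester [[-327.9 -173.6]] yaw_y -5.2 zax [-0.001 -0.    -1.   ] F [1.6 0.6 0.7] open -0.001013841362791347 q [0.43 0.14 1.75 0.   1.25 0.52]
```

move_arm --plan '[26,-24,0,0,0,-1,0,32,-30,0,0,0,-1,0,32,-30,0,0,0,-0.7,0,32,-30,0,0,0,0,0,25,-24,0,0,0,0,0,8,-8,-20,0,0,0,0,0,0,-25,0,0,0,0,0,0,-30,0,0,0,0,0,0,-25,0,0,0,0,0,0,-10,0,0,0,0,0,0,0,0,0,0,0,0,0,0,0,0,0,0]'

```text
time: 2.5
eef_pos: [0.6567, 0.197, 0.1008]
tcp_rot: [0.753, 0.658, 0.001, 0.0]
contact_force: [-0.3, 0.9, -0.0]
opening: 0.001
finger_force: 0.0
```

```bash
python3 st.py
python3 - <<'E'
from plant import cams
import cv2,pickle
c=cams.read_camera('side');pickle.dump(c,open('side1.pkl','wb'))
cv2.imwrite('pics/s1.png',cv2.resize(c['color'][130:380,100:340,::-1],None,fx=2.3,fy=2.3,interpolation=cv2.INTER_CUBIC))
E
```

```text
t 2.5 world [0.6567 0.197  0.1008] tester [[-206.1   -0.3]] yaw_y -7.6 zax [ 0.001  0.    -1.   ] F [-0.3  0.9 -0. ] open 0.000850690611696153 q [ 0.14  0.41  1.63 -0.    1.1   0.28]
```

View pics/s1.png

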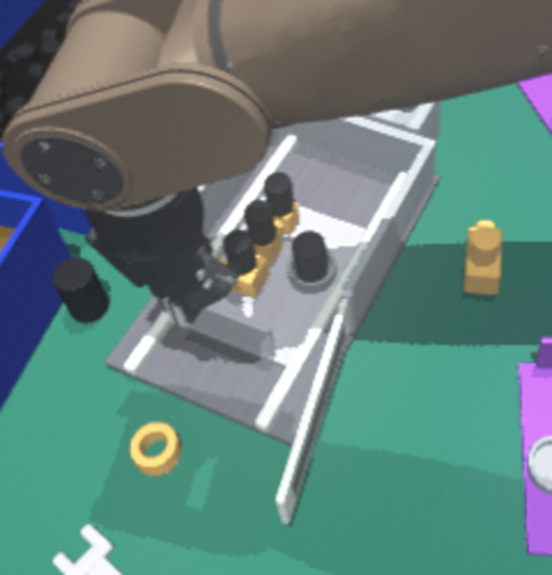

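The fingertips, near (178,315), are behind the tab and the way down is clear. I'll descend and approach.

move_arm --plan '[0,0,-15,0,0,0,0,0,0,-20,0,0,0,0,0,0,-18,0,0,0,0,0,0,-11,0,0,0,0,0,0,-4,0,0,0,0,0,0,0,0,0,0,0,-1,-7,0,0,0,0,0,-1,-7,0,0,0,0,0,-0.5,-4,0,0,0,0,0,-0.3,-2,0,0,0,0,0,-0.3,-2,0,0,0,0,0,0,0,0,0,0,0,0]'

```text
time: 3.75
eef_pos: [0.653, 0.1746, 0.0319]
tcp_rot: [0.753, 0.658, 0.0, 0.0]
contact_force: [0.1, -0.4, 0.2]
opening: 0.0
finger_force: 0.0
```

```bash
python3 st.py
```

```text
t 3.75 world [0.653  0.1746 0.0319] tester [[-183.3   -0.9]] yaw_y -7.7 zax [ 0.  0. -1.] F [ 0.1 -0.4  0.2] open 0.0004158709584634988 q [0.11 0.47 1.68 0.   0.99 0.25]
```

move_arm --plan '[-0.15,-1,0,0,0,0,0,-0.15,-1,0,0,0,0,0,-0.15,-1,0,0,0,0,0,-0.15,-1,0,0,0,0,0,-0.15,-1,0,0,0,0,0,-0.15,-1,0,0,0,0,0,-0.15,-1,0,0,0,0,0,-0.15,-1,0,0,0,0,0,-0.15,-1,0,0,0,0,0,-0.15,-1,0,0,0,0,0,-0.15,-1,0,0,0,0,0,-0.15,-1,0,0,0,0,0]'

```text
time: 4.95
eef_pos: [0.6511, 0.163, 0.0317]
tcp_rot: [0.753, 0.658, 0.0, -0.0]
contact_force: [0.2, 3.6, -0.8]
opening: 0.002
finger_force: 1.8
```

move_arm --plan '[-0.2,-1.5,0,0,0,0,0,-0.2,-1.5,0,0,0,0,0,-0.28,-2,0,0,0,0,0,-0.28,-2,0,0,0,0,0,-0.28,-2,0,0,0,0,0,-0.28,-2,0,0,0,0,0,-0.28,-2,0,0,0,0,0,-0.28,-2,0,0,0,0,0,-0.28,-2,0,0,0,0,0,-0.28,-2,0,0,0,0,0,-0.28,-2,0,0,0,0,0,-0.28,-2,0,0,0,0,0]'

```text
time: 6.15
eef_pos: [0.6479, 0.1397, 0.0317]
tcp_rot: [0.753, 0.658, -0.0, -0.0]
contact_force: [-0.5, 2.4, -1.0]
opening: 0.0
finger_force: 1.8
```

```bash
python3 st.py
```

```text
t 6.15 world [0.6479 0.1397 0.0317] tester [[-148.1   -1.2]] yaw_y -7.6 zax [-0.  0. -1.] F [-0.5  2.4 -1. ] open 0.0003863267209217773 q [0.06 0.45 1.72 0.   0.98 0.19]
```

move_arm --plan '[-0.28,-2,0,0,0,0,0,-0.28,-2,0,0,0,0,0,-0.28,-2,0,0,0,0,0,-0.28,-2,0,0,0,0,0,-0.28,-2,0,0,0,0,0,-0.28,-2,0,0,0,0,0,-0.28,-2,0,0,0,0,0,-0.28,-2,0,0,0,0,0,-0.28,-2,0,0,0,0,0,-0.28,-2,0,0,0,0,0,-0.28,-2,0,0,0,0,0,-0.28,-2,0,0,0,0,0]'

```text
time: 7.35
eef_pos: [0.6446, 0.1157, 0.0317]
tcp_rot: [0.753, 0.658, -0.0, 0.0]
contact_force: [0.6, 3.9, -0.9]
opening: 0.003
finger_force: 1.8
```

move_arm --plan '[-0.25,-1.8,0,0,0,0,0,-0.25,-1.8,0,0,0,0,0,-0.25,-1.8,0,0,0,0,0,-0.25,-1.8,0,0,0,0,0,-0.25,-1.8,0,0,0,0,0,-0.25,-1.8,0,0,0,0,0,-0.2,-1.5,0,0,0,0,0,-0.2,-1.5,0,0,0,0,0,-0.2,-1.5,0,0,0,0,0,-0.14,-1,0,0,0,0,0,-0.14,-1,0,0,0,0,0,0,0,0,0,0,0,0]'

```text
time: 8.55
eef_pos: [0.6422, 0.0983, 0.0317]
tcp_rot: [0.753, 0.658, -0.0, 0.0]
contact_force: [0.6, 2.5, 0.5]
opening: -0.002
finger_force: 1.4
```

```bash
python3 st.py;  python3 - <<'E'
from plant import cams
import cv2,pickle
c=cams.read_camera('side');pickle.dump(c,open('side2.pkl','wb'))
cv2.imwrite('pics/s2.png',cv2.resize(c['color'][130:340,130:310,::-1],None,fx=2.8,fy=2.8,interpolation=cv2.INTER_CUBIC))
E
```

```text
t 8.55 world [0.6422 0.0983 0.0317] tester [[-106.3   -1.2]] yaw_y -7.6 zax [-0. -0. -1.] F [0.6 2.5 0.5] open -0.0023564015150306828 q [-0.    0.42  1.75 -0.    0.97  0.13]
```

View pics/s2.png

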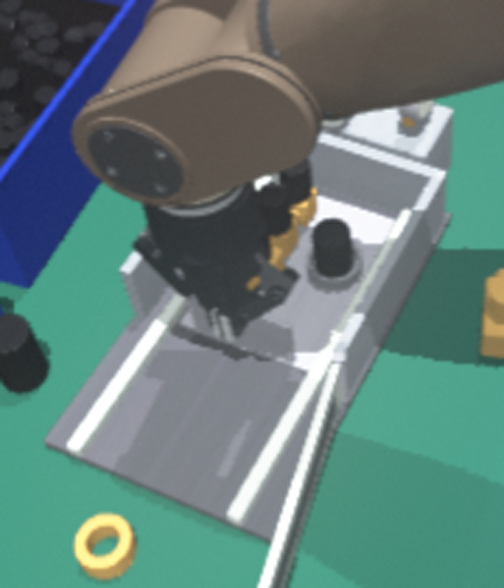

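The pallet is moving straight with the cap upright at (332,245), and about 13 mm remains. I'll slow down.

move_arm --plan '[-0.11,-0.8,0,0,0,0,0,-0.11,-0.8,0,0,0,0,0,-0.11,-0.8,0,0,0,0,0,-0.11,-0.8,0,0,0,0,0,-0.11,-0.8,0,0,0,0,0,-0.11,-0.8,0,0,0,0,0,-0.11,-0.8,0,0,0,0,0,-0.11,-0.8,0,0,0,0,0,-0.11,-0.8,0,0,0,0,0,-0.11,-0.8,0,0,0,0,0,-0.1,-0.5,0,0,0,0,0,-0.1,-0.5,0,0,0,0,0]'

```text
time: 9.8
eef_pos: [0.6409, 0.0895, 0.0317]
tcp_rot: [0.753, 0.658, -0.0, -0.0]
contact_force: [0.6, 3.4, -0.8]
opening: 0.002
finger_force: 1.7
```

move_arm --plan '[-0.05,-0.4,0,0,0,0,0,-0.05,-0.4,0,0,0,0,0,-0.05,-0.4,0,0,0,0,0,-0.05,-0.4,0,0,0,0,0,-0.05,-0.4,0,0,0,0,0,-0.05,-0.4,0,0,0,0,0]'

```text
time: 10.4
eef_pos: [0.6415, 0.0882, 0.0321]
tcp_rot: [0.753, 0.658, 0.002, 0.0]
contact_force: [4.0, 6.5, -0.8]
opening: -0.001
finger_force: 3.7
```

move_arm --plan '[-0.05,-0.4,0,0,0,0,0,-0.05,-0.4,0,0,0,0,0,-0.05,-0.4,0,0,0,0,0,0,0,0,0,0,0,0]'

```text
time: 10.8
eef_pos: [0.6422, 0.0878, 0.0328]
tcp_rot: [0.753, 0.658, 0.003, 0.0]
contact_force: [3.2, 8.0, 0.1]
opening: 0.002
finger_force: 4.5
```

```bash
python3 st.py
python3 - <<'E'
from plant import cams
import cv2,pickle
for n in('side','top'):
    c=cams.read_camera(n);pickle.dump(c,open(n+'3.pkl','wb'))
import numpy as np
a=pickle.load(open('side3.pkl','rb'))['color'][140:290,150:310,::-1]
b=pickle.load(open('top3.pkl','rb'))['color'][125:240,180:360,::-1]
r=lambda i,w:cv2.resize(i,(w,int(i.shape[0]*w/i.shape[1])),interpolation=cv2.INTER_CUBIC)
a,b=r(a,400),r(b,400);h=max(len(a),len(b))
p=lambda i:np.pad(i,((0,h-len(i)),(0,0),(0,0)))
cv2.imwrite('pics/3.png',np.hstack([p(a),p(b)]))
E
```

```text
t 10.8 world [0.6422 0.0878 0.0328] tester [[-95.9   0.2]] yaw_y -7.7 zax [ 0.005  0.003 -1.   ] F [3.2 8.  0.1] open 0.002149720448967536 q [-0.02  0.42  1.76  0.    0.96  0.11]
```

View pics/3.png

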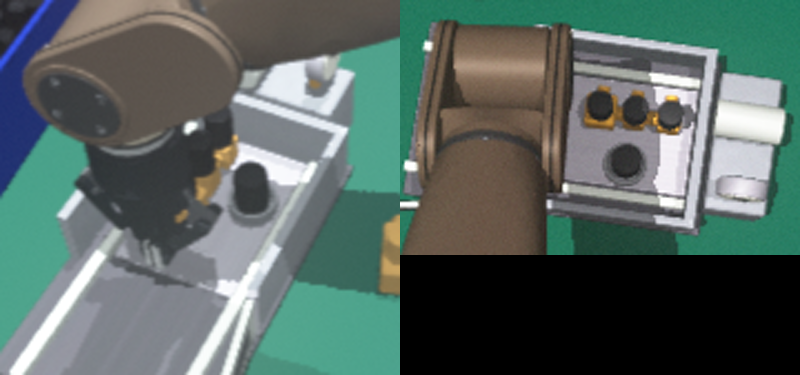

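Run:
```python
from fit import *
from plant import ctrl
out=[]
for f,win in(('top0.pkl',(215,140,285,205)),('top3.pkl',(255,150,315,215))):
    c=pickle.load(open(f,'rb')); g=c['color'].max(2); x0,y0,x1,y1=win
    m=(g[y0:y1,x0:x1]<58).astype(np.uint8)
    n,l,s,ce=cv2.connectedComponentsWithStats(m)
    for i in range(1,n):
        if 60<s[i,4]<400: print(f,s[i],(ce[i]+[x0,y0]).round(1),w2t(onplane(c,ce[i]+[x0,y0],.064)).round(1),w2t(onplane(c,ce[i]+[x0,y0],.086)).round(1))
s=ctrl.get_state();print(s['joint_efforts'].round(2),s['wrist_torque'].round(2),s['contact_force'])
```

```text
top3.pkl [ 10  16  11  13 111] [269.7 172.4] [[-18.2  20.5]] [[-17.2  16.7]]
top3.pkl [26 19 10 13 98] [285.  174.8] [[19.1 20. ]] [[19.3 16.2]]
top3.pkl [ 20  41  14  14 154] [281.3 197.5] [[ 17.8 -35.7]] [[ 18.1 -38.4]]
[-5.250e+00 -4.071e+01 -2.325e+01 -1.700e+00  7.100e-01  3.000e-02] [ 1.44 -0.45  0.04] [ 3.94327854  7.54578845 -0.73209425]
```

move_arm --plan '[0.1,-0.4,0,0,0,0,0,0.1,-0.4,0,0,0,0,0,0.1,-0.4,0,0,0,0,0,0.1,-0.4,0,0,0,0,0,0,0,0,0,0,0,0,0,0,0,0,0,0,0]'

```text
time: 11.5
eef_pos: [0.6431, 0.0873, 0.0333]
tcp_rot: [0.753, 0.658, 0.004, 0.0]
contact_force: [3.8, 11.7, 0.6]
opening: -0.001
finger_force: 5.9
```

```bash
python3 st.py
python3 - <<'E'
from plant import cams
import cv2,pickle
c=cams.read_camera('top');pickle.dump(c,open('top4.pkl','wb'))
cv2.imwrite('pics/4.png',cv2.resize(c['color'][130:230,250:330,::-1],None,fx=6,fy=6,interpolation=cv2.INTER_CUBIC))
E
```

```text
t 11.5 world [0.6431 0.0873 0.0333] tester [[-95.5   1.2]] yaw_y -7.7 zax [ 0.006  0.005 -1.   ] F [ 3.8 11.7  0.6] open -0.0014242159540993964 q [-0.02  0.42  1.76  0.01  0.96  0.11]
```

View pics/4.png

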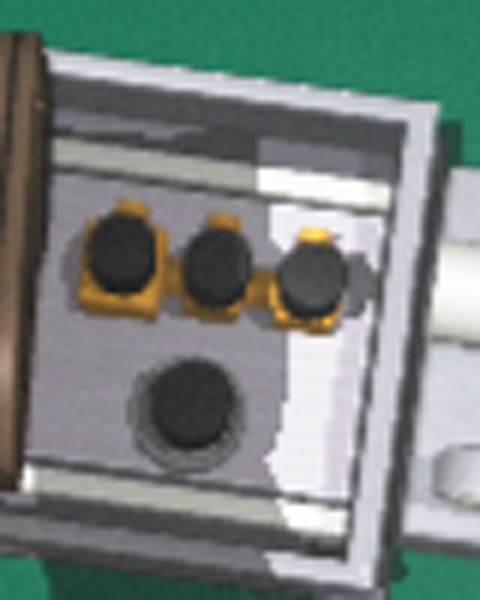

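Run:
```python
from fit import *
c=pickle.load(open('top4.pkl','rb')); g=cv2.cvtColor(c['color'],cv2.COLOR_RGB2GRAY).astype(np.float32)
xs=np.arange(76,100,1.)
print('x',xs.astype(int))
for y,z in((50,.016),(40,.016),(0,.016),(-20,.016),(-35,.016),(-50,.016),(-57,.016),(68,.022),(-68,.022)):
    P=np.c_[t2w(np.c_[xs,np.full(len(xs),y)]),np.full(len(xs),z)]
    q=proj(c,P).astype(np.float32); print(y,cv2.remap(g,q[:,:1],q[:,1:],cv2.INTER_LINEAR)[:,0].astype(int))
```

```text
x [76 77 78 79 80 81 82 83 84 85 86 87 88 89 90 91 92 93 94 95 96 97 98 99]
50 [222 217 213 211 211 211 210 209 203 189 173 146 120 117 153 185 197 204
 208 207 206 205 204 200]
40 [104 104 105 106 110 126 141 160 184 209 177 145 130 124 123 153 184 200
 204 208 208 208 202 190]
0 [220 214 211 212 212 212 212 213 219 226 201 168 141 138 136 154 179 199
 204 210 210 208 206 206]
-20 [220 215 211 211 211 211 212 213 210 207 187 154 126 139 153 172 189 204
 208 211 211 209 206 203]
-35 [217 213 212 212 212 212 212 214 218 219 187 153 134 129 128 157 187 203
 206 209 207 205 205 205]
-50 [228 220 216 212 210 211 212 213 214 198 166 136 121 107 121 161 197 203
 209 211 209 207 207 207]
-57 [228 225 222 221 221 219 218 214 214 214 195 164 135 139 148 165 185 203
 205 207 206 205 203 199]
68 [249 246 242 240 238 237 237 237 234 231 219 181 146 148 167 185 193 202
 205 206 206 206 205 194]
-68 [249 248 246 243 243 242 241 241 241 223 202 175 143 112 147 178 200 207
 214 213 212 211 210 209]
```

The pallet edge lies at tester x≈87 along its whole width, level with the guide ends, so it is home and square. The cap is upright at (190,403). I'll back off and rise.

move_arm --plan '[0.1,0.7,0,0,0,0,0,0.1,1,0,0,0,0,0,0.2,1.5,0,0,0,0,0,0.3,2.5,0,0,0,0,0,1,7,0,0,0,0,0,2,14,0,0,0,0,0,1,8,15,0,0,0,0,0,3,30,0,0,0,0,0,0,40,0,0,0,0,0,0,35,0,0,0,0,0,0,15,0,0,0,0,0,0,0,0,0,0,0]'

```text
time: 12.75
eef_pos: [0.6476, 0.1226, 0.1709]
tcp_rot: [0.752, 0.659, 0.003, 0.002]
contact_force: [0.4, -0.6, -0.6]
opening: 0.0
finger_force: 0.0
```

```bash
python3 st.py
python3 - <<'E'
from fit import *
for q in (1.757,):
  for d in (45,16): print(d,t2w([(-103-150*np.sin(q)-d*np.cos(q),-95+150*np.cos(q)-d*np.sin(q))]))
E
```

```text
t 12.75 world [0.6476 0.1226 0.1709] tester [[-131.1    0.8]] yaw_y -7.6 zax [ 0.007  0.    -1.   ] F [ 0.4 -0.6 -0.6] open 0.00013354411055733508 q [ 0.03  0.28  1.66 -0.    1.2   0.17]
45 [[0.49659016 0.25554053]]
16 [[0.52555573 0.25695329]]
```

move_arm --plan '[-12,11,0,0,0,8.4,0,-12,11,0,0,0,8.4,0,-12,11,0,0,0,8.4,0,-13,11,0,0,0,8.4,0,-13,11,0,0,0,8.4,0,-13,12,0,0,0,8.4,0,-13,11,0,0,0,8.4,0,-13,11,0,0,0,8.4,0,-13,11,0,0,0,8.4,0,-13,11,0,0,0,8.4,0,-12,11,0,0,0,8.4,0,-12,11,0,0,0,8.4,0]'

```text
time: 13.95
eef_pos: [0.4924, 0.255, 0.1638]
tcp_rot: [-0.031, 1.0, -0.001, -0.002]
contact_force: [0.7, -0.6, -0.7]
opening: 0.003
finger_force: 0.0
```

```bash
python3 st.py
python3 - <<'E'
from plant import cams
import cv2,pickle
c=cams.read_camera('side');pickle.dump(c,open('side5.pkl','wb'))
cv2.imwrite('pics/5.png',cv2.resize(c['color'][:,:,::-1],(700,525),interpolation=cv2.INTER_CUBIC))
E
```

```text
t 13.95 world [0.4924 0.255  0.1638] tester [[-241. -171.]] yaw_y 93.5 zax [-0.005 -0.002 -1.   ] F [ 0.7 -0.6 -0.7] open 0.0026300793229013437 q [ 0.29  0.07  1.91 -0.    1.16 -1.34]
```

View pics/5.png

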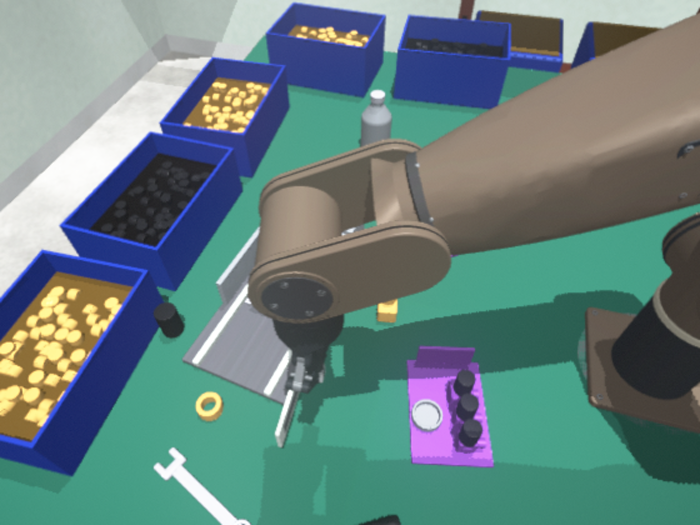

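The hand is above the door's robot side and the bystanders are clear. I'll descend and approach.

move_arm --plan '[0,0,-20,0,0,0,0,0,0,-30,0,0,0,0,0,0,-30,0,0,0,0,0,0,-24,0,0,0,0,0,0,-12,0,0,0,0,0,0,-5,0,0,0,0,0,0,0,0,0,0,0,6,0.3,0,0,0,0,0,8,0.4,0,0,0,0,0,6,0.3,0,0,0,0,0,3,0,0,0,0,0,0,0,0,0,0,0,0,0]'

```text
time: 15.2
eef_pos: [0.5185, 0.2561, 0.0462]
tcp_rot: [-0.027, 1.0, 0.0, 0.001]
contact_force: [-0.0, 0.1, 0.2]
opening: 0.001
finger_force: 0.0
```

```bash
cat > arc.py <<'E'
# round-number rows for a hand held flat on the door: args q_start q_end n d r
from fit import *
import sys
from plant import ctrl
q0,q1,n,d,r=map(float,sys.argv[1:6]); p=ctrl.get_state()['eef_pos'][:2]
out=[];cur=p.copy()
for q in np.linspace(q0,q1,int(n)+1)[1:]:
    t=t2w([(-103-r*np.sin(q)-d*np.cos(q),-95+r*np.cos(q)-d*np.sin(q))])[0]
    s=((t-cur)*1000).round(1); cur=cur+s/1000
    out.append((s.tolist(),round(np.degrees((q1-q0)/n),2)))
for i in range(0,len(out),12): print(out[i:i+12])
E
python3 st.py
python3 - <<'E'
from fit import *
from plant import ctrl
p=w2t(ctrl.get_state()['eef_pos'])[0]-[-103,-95]; q=1.757
print('r',p@[-np.sin(q),np.cos(q)],'d',p@[-np.cos(q),-np.sin(q)])
E
python3 arc.py 1.757 0 48 14.5 150
```

```text
t 15.2 world [0.5185 0.2561 0.0462] tester [[-245.6 -145.3]] yaw_y 93.1 zax [ 0.001  0.    -1.   ] F [-0.   0.1  0.2] open 0.000942137079191319 q [ 0.28  0.27  1.93 -0.    0.95 -1.34]
r 149.4669481108023 d 23.070410128864246
[([14.0, 1.6], np.float64(-2.1)), ([5.5, 0.5], np.float64(-2.1)), ([5.5, 0.3], np.float64(-2.1)), ([5.5, 0.1], np.float64(-2.1)), ([5.5, -0.1], np.float64(-2.1)), ([5.5, -0.3], np.float64(-2.1)), ([5.5, -0.5], np.float64(-2.1)), ([5.5, -0.7], np.float64(-2.1)), ([5.4, -0.9], np.float64(-2.1)), ([5.4, -1.1], np.float64(-2.1)), ([5.4, -1.3], np.float64(-2.1)), ([5.3, -1.5], np.float64(-2.1))]
[([5.3, -1.7], np.float64(-2.1)), ([5.1, -1.9], np.float64(-2.1)), ([5.2, -2.1], np.float64(-2.1)), ([5.0, -2.3], np.float64(-2.1)), ([4.9, -2.4], np.float64(-2.1)), ([4.9, -2.6], np.float64(-2.1)), ([4.7, -2.8], np.float64(-2.1)), ([4.7, -3.0], np.float64(-2.1)), ([4.5, -3.1], np.float64(-2.1)), ([4.4, -3.3], np.float64(-2.1)), ([4.3, -3.5], np.float64(-2.1)), ([4.2, -3.6], np.float64(-2.1))]
[([4.0, -3.8], np.float64(-2.1)), ([3.9, -3.9], np.float64(-2.1)), ([3.8, -4.0], np.float64(-2.1)), ([3.6, -4.2], np.float64(-2.1)), ([3.4, -4.3], np.float64(-2.1)), ([3.3, -4.5], np.float64(-2.1)), ([3.1, -4.5], np.float64(-2.1)), ([2.9, -4.7], np.float64(-2.1)), ([2.8, -4.8], np.float64(-2.1)), ([2.6, -4.8], np.float64(-2.1)), ([2.4, -5.0], np.float64(-2.1)), ([2.2, -5.0], np.float64(-2.1))]
[([2.1, -5.2], np.float64(-2.1)), ([1.8, -5.2], np.float64(-2.1)), ([1.7, -5.2], np.float64(-2.1)), ([1.5, -5.3], np.float64(-2.1)), ([1.2, -5.4], np.float64(-2.1)), ([1.1, -5.4], np.float64(-2.1)), ([0.9, -5.5], np.float64(-2.1)), ([0.7, -5.4], np.float64(-2.1)), ([0.5, -5.5], np.float64(-2.1)), ([0.2, -5.5], np.float64(-2.1)), ([0.1, -5.5], np.float64(-2.1)), ([-0.1, -5.6], np.float64(-2.1))]
```

move_arm --plan '[2,0.1,0,0,0,0,0,2,0.1,0,0,0,0,0,2,0.1,0,0,0,0,0,2.5,0.4,0,0,0,0,0,2.8,0.3,0,0,0,-1,0,2.8,0.3,0,0,0,-1.1,0,5.5,0.5,0,0,0,-2.1,0,5.5,0.3,0,0,0,-2.1,0,5.5,0.1,0,0,0,-2.1,0,5.5,-0.1,0,0,0,-2.1,0,5.5,-0.3,0,0,0,-2.1,0,5.5,-0.5,0,0,0,-2.1,0]'

```text
time: 16.4
eef_pos: [0.5647, 0.2577, 0.0456]
tcp_rot: [0.102, 0.995, 0.0, -0.0]
contact_force: [-1.2, 1.6, 0.2]
opening: 0.003
finger_force: 0.5
```

move_arm --plan '[5.5,-0.7,0,0,0,-2.1,0,5.4,-0.9,0,0,0,-2.1,0,5.4,-1.1,0,0,0,-2.1,0,5.4,-1.3,0,0,0,-2.1,0,5.3,-1.5,0,0,0,-2.1,0,5.3,-1.7,0,0,0,-2.1,0,5.1,-1.9,0,0,0,-2.1,0,5.2,-2.1,0,0,0,-2.1,0,5,-2.3,0,0,0,-2.1,0,4.9,-2.4,0,0,0,-2.1,0,4.9,-2.6,0,0,0,-2.1,0,4.7,-2.8,0,0,0,-2.1,0]'

```text
time: 17.6
eef_pos: [0.627, 0.2364, 0.0456]
tcp_rot: [0.316, 0.949, 0.0, -0.0]
contact_force: [-0.6, 1.1, 0.1]
opening: 0.0
finger_force: 0.5
```

```bash
python3 st.py
python3 - <<'E'
from fit import *
from plant import ctrl
p=w2t(ctrl.get_state()['eef_pos'])[0]-[-103,-95]; 
for d in(14.5,): r=np.sqrt(p@p-d*d); print('r',r,'q',np.arctan2(p[1],p[0])-np.arctan2(r,-d))
E
```

```text
t 17.6 world [0.627  0.2364 0.0456] tester [[-241.   -35.2]] yaw_y 53.1 zax [-0.     0.001 -1.   ] F [-0.6  1.1  0.1] open 0.00028132093563240353 q [ 0.21  0.44  1.69  0.    1.01 -0.72]
r 149.660084658486 q 1.0651953228325388
```

Contact is light, about 1 N, and the hand is tracking the arc at q≈1.07. Continuing.

move_arm --plan '[4.7,-3,0,0,0,-2.1,0,4.5,-3.1,0,0,0,-2.1,0,4.4,-3.3,0,0,0,-2.1,0,4.3,-3.5,0,0,0,-2.1,0,4.2,-3.6,0,0,0,-2.1,0,4,-3.8,0,0,0,-2.1,0,3.9,-3.9,0,0,0,-2.1,0,3.8,-4,0,0,0,-2.1,0,3.6,-4.2,0,0,0,-2.1,0,3.4,-4.3,0,0,0,-2.1,0,3.3,-4.5,0,0,0,-2.1,0,3.1,-4.5,0,0,0,-2.1,0]'

```text
time: 18.8
eef_pos: [0.6741, 0.1899, 0.0456]
tcp_rot: [0.516, 0.857, -0.0, -0.0]
contact_force: [-1.7, 0.3, -1.1]
opening: -0.0
finger_force: 0.5
```

```bash
python3 st.py
python3 - <<'E'
from fit import *
from plant import ctrl
p=w2t(ctrl.get_state()['eef_pos'])[0]-[-103,-95]; 
for d in(14.5,): r=np.sqrt(p@p-d*d); print('r',r,'q',np.arctan2(p[1],p[0])-np.arctan2(r,-d))
E
python3 arc.py 0.63 0 24 14.5 150
```

```text
t 18.8 world [0.6741 0.1899 0.0456] tester [[-201.4   17.8]] yaw_y 27.9 zax [-0. -0. -1.] F [-1.7  0.3 -1.1] open -6.385262648964301e-05 q [ 0.13  0.5   1.61  0.    1.03 -0.36]
r 149.01081919913906 q 0.6203910075040817
[([2.2, -1.7], np.float64(-1.5)), ([2.1, -3.3], np.float64(-1.5)), ([2.0, -3.5], np.float64(-1.5)), ([1.9, -3.4], np.float64(-1.5)), ([1.8, -3.6], np.float64(-1.5)), ([1.7, -3.5], np.float64(-1.5)), ([1.6, -3.6], np.float64(-1.5)), ([1.5, -3.7], np.float64(-1.5)), ([1.4, -3.7], np.float64(-1.5)), ([1.3, -3.7], np.float64(-1.5)), ([1.2, -3.8], np.float64(-1.5)), ([1.1, -3.8], np.float64(-1.5))]
[([1.1, -3.8], np.float64(-1.5)), ([0.9, -3.8], np.float64(-1.5)), ([0.8, -3.9], np.float64(-1.5)), ([0.7, -3.9], np.float64(-1.5)), ([0.6, -3.9], np.float64(-1.5)), ([0.5, -3.9], np.float64(-1.5)), ([0.5, -4.0], np.float64(-1.5)), ([0.3, -3.9], np.float64(-1.5)), ([0.2, -4.0], np.float64(-1.5)), ([0.1, -3.9], np.float64(-1.5)), ([-0.1, -4.0], np.float64(-1.5)), ([-0.1, -3.9], np.float64(-1.5))]
```

move_arm --plan '[2.2,-3.2,0,0,0,-1.5,0,2.1,-3.3,0,0,0,-1.5,0,2,-3.5,0,0,0,-1.5,0,1.9,-3.4,0,0,0,-1.5,0,1.8,-3.6,0,0,0,-1.5,0,1.7,-3.5,0,0,0,-1.5,0,1.6,-3.6,0,0,0,-1.5,0,1.5,-3.7,0,0,0,-1.5,0,1.4,-3.7,0,0,0,-1.5,0,1.3,-3.7,0,0,0,-1.5,0,1.2,-3.8,0,0,0,-1.5,0,1.1,-3.8,0,0,0,-1.5,0]'

```text
time: 20.0
eef_pos: [0.6939, 0.1473, 0.0457]
tcp_rot: [0.643, 0.766, 0.0, -0.0]
contact_force: [-1.8, 1.8, 0.5]
opening: -0.001
finger_force: 0.5
```

move_arm --plan '[0.8,-3,0,0,0,-1.2,0,0.7,-3,0,0,0,-1.2,0,0.6,-2.7,0,0,0,-1.2,0,0.5,-2.7,0,0,0,-1.2,0,0.4,-2.6,0,0,0,-1,0,0.3,-2.6,0,0,0,-1,0,0.3,-2.2,0,0,0,-1,0,0.2,-2,0,0,0,-0.8,0,0.2,-2,0,0,0,-0.8,0,0.1,-2,0,0,0,-0.8,0,0.1,-1.5,0,0,0,-0.6,0,0,-1,0,0,0,-0.4,0]'

```text
time: 21.2
eef_pos: [0.6982, 0.1201, 0.0458]
tcp_rot: [0.714, 0.7, 0.0, 0.0]
contact_force: [1.3, 1.1, 0.0]
opening: -0.002
finger_force: 0.4
```

```bash
python3 st.py
python3 - <<'E'
from fit import *
from plant import ctrl
p=w2t(ctrl.get_state()['eef_pos'])[0]-[-103,-95]; 
for d in(14.5,): r=np.sqrt(p@p-d*d); print('r',r,'q',np.arctan2(p[1],p[0])-np.arctan2(r,-d))
E
```

```text
t 21.2 world [0.6982 0.1201 0.0458] tester [[-135.5   51.3]] yaw_y -1.2 zax [ 0.001 -0.    -1.   ] F [1.3 1.1 0. ] open -0.001647192104716165 q [ 0.03  0.52  1.59 -0.    1.04  0.05]
r 149.18679584272317 q 0.12173296607883155
```

move_arm --plan '[0,-1.3,0,0,0,-0.6,0,0,-1.3,0,0,0,-0.6,0,0,-1.3,0,0,0,-0.6,0,0,-1.3,0,0,0,-0.6,0,0,-1.2,0,0,0,-0.6,0,0,-1.2,0,0,0,-0.6,0,-0.1,-1.2,0,0,0,-0.6,0,-0.1,-1,0,0,0,-0.6,0,-0.1,-1,0,0,0,-0.6,0,-0.1,-1,0,0,0,-0.5,0,-0.1,-0.8,0,0,0,-0.5,0,-0.1,-0.8,0,0,0,-0.3,0]'

```text
time: 22.4
eef_pos: [0.6974, 0.1068, 0.0457]
tcp_rot: [0.754, 0.657, 0.0, 0.0]
contact_force: [1.7, 0.2, 0.4]
opening: 0.0
finger_force: 0.4
```

move_arm --plan '[-0.1,-0.5,0,0,0,0,0,-0.1,-0.5,0,0,0,0,0,-0.1,-0.5,0,0,0,0,0,-0.1,-0.5,0,0,0,0,0,-0.1,-0.5,0,0,0,0,0,-0.1,-0.5,0,0,0,0,0]'

```text
time: 23.0
eef_pos: [0.6969, 0.1044, 0.0457]
tcp_rot: [0.754, 0.657, 0.001, -0.0]
contact_force: [1.9, 2.6, -1.0]
opening: -0.005
finger_force: 1.8
```

```bash
python3 st.py
```

```text
t 23.0 world [0.6969 0.1044 0.0457] tester [[-119.8   52.1]] yaw_y -7.9 zax [ 0.     0.001 -1.   ] F [ 1.9  2.6 -1. ] open -0.004531385916264783 q [0.   0.51 1.6  0.   1.03 0.14]
```

move_arm --plan '[-0.05,-0.4,0,0,0,0,0,-0.05,-0.4,0,0,0,0,0,-0.05,-0.4,0,0,0,0,0,-0.05,-0.4,0,0,0,0,0]'

```text
time: 23.4
eef_pos: [0.6969, 0.1044, 0.0458]
tcp_rot: [0.754, 0.657, 0.002, -0.001]
contact_force: [2.2, 7.6, -1.1]
opening: -0.004
finger_force: 4.0
```

move_arm --plan '[-0.05,-0.4,0,0,0,0,0,-0.05,-0.4,0,0,0,0,0,-0.05,-0.4,0,0,0,0,0,0,0,0,0,0,0,0]'

```text
time: 23.8
eef_pos: [0.6969, 0.1044, 0.0458]
tcp_rot: [0.754, 0.657, 0.003, -0.001]
contact_force: [3.1, 9.9, -0.2]
opening: 0.0
finger_force: 5.0
```

The door is against a hard stop. It stopped 24.3 mm before the point where the pallet did, against 24 expected, so both are home. Backing off.

move_arm --plan '[0.1,1,0,0,0,0,0,0.2,1.5,0,0,0,0,0,0.3,2.5,0,0,0,0,0,1,7,0,0,0,0,0,2,14,0,0,0,0,0,1,10,15,0,0,0,0,0,8,30,0,0,0,0,0,20,35,0,0,0,0,0,30,30,0,0,0,0,-10,30,20,0,0,0,0,-20,30,5,0,0,0,0,0,0,0,0,0,0,0]'

```text
time: 25.0
eef_pos: [0.6698, 0.2601, 0.1847]
tcp_rot: [0.752, 0.659, 0.002, 0.0]
contact_force: [-0.1, -0.3, -1.0]
opening: -0.003
finger_force: 0.0
```

move_arm --plan '[-20,25,0,0,0,0,0,-20,30,0,0,0,0,0,-20,30,0,0,0,0,0,-20,30,0,0,0,0,0,-20,25,0,0,0,0,0,0,0,0,0,0,0,0,0,0,0,0,0,0,0]'

```text
time: 25.7
eef_pos: [0.5709, 0.3954, 0.1812]
tcp_rot: [0.753, 0.658, 0.0, 0.0]
contact_force: [-0.0, -0.2, 0.6]
opening: -0.003
finger_force: 0.0
```

```bash
python3 st.py
python3 - <<'E'
from plant import cams
import cv2,pickle,numpy as np
a=cams.read_camera('top');pickle.dump(a,open('top6.pkl','wb'))
b=cams.read_camera('side')
A=cv2.resize(a['color'][:300,:,::-1],(800,429),interpolation=cv2.INTER_CUBIC)[100:370,130:]
A=cv2.resize(a['color'][60:290,80:340,::-1],(400,354),interpolation=cv2.INTER_CUBIC)
B=cv2.resize(b['color'][130:360,90:350,::-1],(400,354),interpolation=cv2.INTER_CUBIC)
cv2.imwrite('pics/6.png',np.hstack([A,B]))
E
```

```text
t 25.7 world [0.5709 0.3954 0.1812] tester [[-390.8 -112.6]] yaw_y -7.7 zax [ 0.001 -0.001 -1.   ] F [-0.  -0.2  0.6] open -0.0029681081355734497 q [ 0.46  0.35  1.55 -0.    1.24  0.6 ]
```

View pics/6.png

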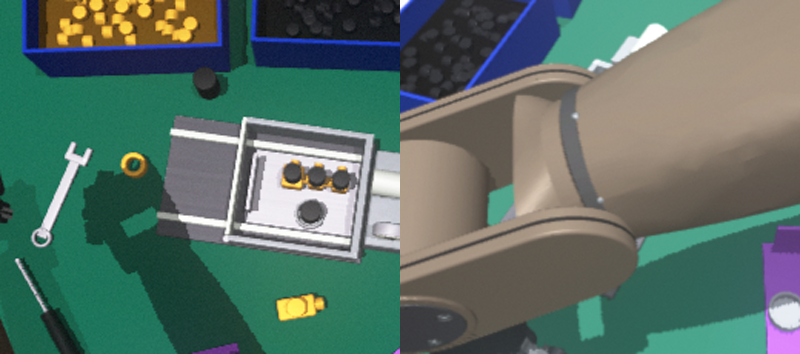

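The top view shows the door shut across the front (240,180), the pallet at the end wall, the cap upright at (311,211), and the bystanders where they were. One last numeric check before handing in.

Run:
```python
from fit import *
c=pickle.load(open('top6.pkl','rb')); g=cv2.cvtColor(c['color'],cv2.COLOR_RGB2GRAY).astype(np.float32)
def pr(xs,y,z):
    P=np.c_[t2w(np.c_[xs,np.full(len(xs),y)]),np.full(len(xs),z)]; q=proj(c,P).astype(np.float32)
    print(y,cv2.remap(g,q[:,:1],q[:,1:],cv2.INTER_LINEAR)[:,0].astype(int))
for y in(50,0,-35,-57): pr(np.arange(78,96,1.),y,.016)
print('door -116..-92');
for y in(-80,0,85): pr(np.arange(-116,-92,2.),y,.074)
print('tab -92..-68')
for y in(-38,0,38): pr(np.arange(-92,-68,2.),y,.064)
```

```text
50 [208 206 206 206 207 207 199 175 150 127 105 106 145 180 191 198 202 202]
0 [211 210 209 208 207 209 214 219 195 165 139 136 134 151 175 195 199 203]
-35 [207 207 208 208 208 210 215 216 183 148 129 124 123 151 180 196 201 206]
-57 [220 219 219 217 215 211 212 212 193 161 132 137 146 163 181 198 201 203]
door -116..-92
-80 [142 143 138 127 132 208 248 226 165  97  88  84]
0 [121 118 112 107 108 205 247 222 158  98 108  94]
85 [ 94  95  92  86 111 239 247 207 141  89  79  80]
tab -92..-68
-38 [ 73  74  72  66  71 179 230 205 137  86 123 138]
0 [ 74  68  65  64 101 227 235 178 118  96 117 134]
38 [ 73  70  72  74 125 188 221 193 138 139 144 141]
```

```bash
python3 -c "
from plant import order
print(order.sign_off())"
```

```text
the job is handed in; nothing more can be done
None
```

The pallet is home against the stop and the guard door was then pushed shut, with no more than about 12 N measured at either stop; the cap still stands in its cup, the hand is clear, and the job was handed in at about 26 s.

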